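Hold the tool chest open for fitting a lid stay

TASK

A colleague is about to fit a stay to the wooden tool chest: twist the captive screw cap on its front ledge about a quarter turn, either way, until the steel tongue lies along the ledge clear of the lid, then raise the lid by its bar handle to 50 degrees from shut. The lid falls shut if let go, so finish while still gripping the handle and holding the lid steady at 50 degrees; do not put it down or let go at the end. Leave the other tools on the bench where they are.

Things in the scene. Friction and masses are not known exactly. Their poses are not given: they have to be found in the camera images.
- chest: wooden tool chest standing fast on the bench, 280 mm deep (its x), 320 mm wide (its y), 112 mm tall; origin at the centre of its underside, x from its front (the robot's side) to its back, z up. Its front 70 mm is a fixed ledge, top 112 mm up, carrying the screw cap; behind the ledge lies the paler wooden lid, 11 mm thick, its top level with the ledge when shut
- cap_grip (a point): on the axis of the screw cap, 30 mm above the ledge (chest frame -105, 0, 142 mm): the height at which to grip. The cap is a fluted round wooden knob 34 to 37 mm across, its top 42 mm above the ledge, its grip from 8 mm above the ledge upward; below the grip a steel tongue 18 mm wide and 6 mm thick, top 8 mm above the ledge, reaches 50 mm out from the axis over the lid's front edge and keeps the lid shut
- screw_cap (a joint): angle of the screw cap, rad, growing counter-clockwise from above: 0 = tongue straight back over the lid (lid locked; starts within 0.35 of 0), +-1.57 = tongue along the ledge, lid free. Turns either way to stops at +-1.9, light friction (0.04 N m), stays where it is left and does not rise
- lid_handle: steel bar handle on the lid, turning with it; origin on the bar's axis at its middle, y along the bar (parallel to the hinge), z out of the lid. Round bar 12 mm thick, 90 mm clear between its two posts, axis 38 mm above the lid's top; with the lid shut at (-15, 0, 150) mm in the chest frame. The round bar can turn between the fingers while the lid swings, so the gripper need not tilt
- lid_hinge (a point): middle of the hinge line, at the chest's back (chest frame 128, 0, 100 mm); the line runs along the chest's y. With the lid shut the handle's axis lies 143 mm in front of and 50 mm above it
- lid (a joint): opening of the lid, rad: 0 = shut, grows as its front edge rises; 0.873 = 50 degrees, stop at 1.5. The lid with handle weighs about 0.5 kg and falls shut by its own weight
- block_plane: small steel block plane, 170 x 52 mm, 45 mm tall, left of the chest; a bystander, leave it alone
- glue_bottle: plain white glue bottle, 56 mm across, 150 mm tall, left of the chest's front; a bystander, leave it alone
- screw_jar: glass jar with a steel lid, 68 mm across, 75 mm tall, to the right of the chest's front; a bystander, leave it alone
- try_square: try square lying flat, wooden stock 22 x 120 x 20 mm (origin under its centre) with a steel blade about 150 mm long, right of the chest; a bystander, leave it alone
- sanding_block: cork block 65 x 110 x 40 mm, left of the chest; a bystander, leave it alone
- chisel: chisel 250 mm long, 26 mm thick, lying right of the chest (origin near its middle); a bystander, leave it alone
- hammer: hammer with a wooden handle, lying left of the chest, beyond the plane; a bystander, leave it alone

How it is judged (in metres and radians):
On the way, in this order (a step that is already met when the one before it is completed fails the run):
1. the cap is turned until its tongue lies along the ledge, the lid still shut ((value of joint screw_cap above 1.2 rad or value of joint screw_cap below -1.2 rad) and value of joint lid below 0.08 rad), for 0.1 s.
2. the lid is raised by its handle to 50 degrees (value of joint lid between 0.768 and 0.977 rad and contact force between lid_handle and the fingers above 1 N), for 0.2 s.
At the end, for the whole second after the job is handed in: The fingers hold the lid by its handle (contact force above 1 N) with the lid steady (under 0.06 rad/s) at 50 degrees from shut, within 6 degrees (0.768 to 0.977 rad), and the cap's tongue is turned clear (more than 1.2 rad from straight back) (all of step 2 and (value of joint screw_cap above 1.2 rad or value of joint screw_cap below -1.2 rad) and velocity of joint lid between -0.06 and 0.06 rad/s); the arm keeps its last pose, push and grip.
It fails at once if one of the other tools on the bench is moved more than 30 mm (distance of any of block_plane, glue_bottle, screw_jar, try_square, sanding_block, chisel, hammer from where it was at the start of the episode above 0.03 m).
It also fails if it takes over 48 s, if anything falls off the work surface, if the arm or the gripper's body presses on something with over 40 N, if the wrist force passes 120 N, or if a joint passes its speed limit or range.

ROBOT

A 6-joint arm with a two-finger parallel gripper is mounted at the origin on the work surface. World frame = base frame: x ahead of the robot, y to its left, z up, the work surface at z = 0. Lengths are in mm, angles in degrees, forces in N, time in s.
With the tool pointing down it reaches from about 150 to 775 mm from the base axis. Payload 6.1 kg.
Tool frame: the origin (TCP) lies between the finger pads; the fingertips stand 25 mm ahead of it and the grasp point (between the pads) lies 6 mm ahead of it; y points along the fingers, x is the direction in which the jaws open and shut, and the axes are right-handed (so a half turn about y gives the same grasp; the last joint's range is limited). The gripper opens to 85 mm and grips with 20 to 120 N. Pads are 22 mm wide; open, the fingers measure 114 mm over their backs; the gripper's body (76 mm by 85 mm) begins 54 mm behind the grasp point. The pads swing forward as they close: fully open they stand 13 mm farther back than shut.
Start: joints at [68.927, 7.208, -2.269, 80.523, 0, 90], TCP at [188.763, 489.874, 256.295] pointing down, gripper open.
Joint ranges: [-155.77, 155.77], [-54.66, 111.73], [-72.52, 77.12], [-102.08, 115.82], [-83.92, 84.16], [-180, 180]. Speed limits (degrees/s): [136.94, 136.94, 172.46, 180, 180, 180].

INTERFACE

Orientations are given as [roll, pitch, yaw] about the fixed x, y, z axes, in that order (R = Rz(yaw) Ry(pitch) Rx(roll)).
In Python, from station import env, read_camera, ticket gives the robot as it stands. The module is installed in compiled form; this text tells all that it offers.
- The arm moves only by the shell command python3 -m crank 'ROWS' [FORCE]. ROWS is JSON, a list of rows, each an object of numbers: "tx", "ty", "tz": the shift along the tool's x, y, z in mm; "ax", "ay", "az": the turn, a rotation vector about the tool's x, y, z in rad; "gripper": the opening, from 0 (shut) to 1 (fully open). In form: [{"tx": .., "ty": .., "tz": .., "ax": .., "ay": .., "az": .., "gripper": ..}, ...]. A call has 1 to 5 rows; each row is the pose to reach, as a shift and turn from the pose commanded when the call began, along the tool's axes at that moment; what a row does not reach only later rows make up. A row lasts 1/10 s, in which the tool goes at most 50 mm and 8.59 degrees, less where a joint would pass 70% of its speed; a pose out of reach is approached as far as the arm can. A call with a gripper value outside its range is refused whole. The fingers move at their own pace and stop on an object; FORCE is the grip in N (left out, the last holds). Time passes only in rows, so rows that repeat a pose let the fingers close. It gives the time, the measured TCP pose, the force and the opening at its end, in the units of the state.
- env.state(): the state, without advancing time (a new reading comes with each control period).
- read_camera(name): name is "scene" or "side" or "wrist"; returns a dict with "pixels" (400x640x3 uint8, red, green, blue), "K" (3x3 intrinsics, pixels), "cam_to_world" (4x4, takes a point from camera to world coordinates); the wrist camera has in their place "T_tool_cam" (4x4, takes a point from camera to tool coordinates, whose origin is the TCP and whose axes are the tool frame's). Camera axes: x right, y down, z forward; pixel columns grow to the right and rows downward; lengths in mm; the calibration is good to about 2 mm. The wrist camera is an equidistant fisheye: a pixel r from the principal point sees the ray r / f radians off the axis. A picture is of the moment at which its call begins: read the wrist's pose just before it. There is no depth.
- ticket.job_done(): hands the job in, once; it reports no verdict.
The state is a dict: "time": time; "joint_pos": joint angles; "qd": joint speeds; "joint_efforts": joint torques, N m; "tool_pos": TCP position; "eef_rot": TCP orientation; "wrist_force": force on the tool from outside, world axes, zero at the start; "wrist_torque": the same for the moment, N m; "gripper_width": finger opening in mm.
Only numpy, scipy, OpenCV 4.12 (cv2) and the standard library are available. Lean on these libraries where they do the work, as an engineer would, in place of code of your own. Each camera call takes 0.05 s, during which the arm holds its last target.

## Working session

There is one attempt and no reset: what is moved stays moved. The work goes in short steps, Python scripts to look and compute and a shell command to move; the robot and the scene stay as the last step left them, time stands still between calls to the robot, and variables do not carry over. Pictures are saved under pics/ and viewed, and the job is handed in when it is done.

```bash
ls; mkdir -p pics; python3 - <<'E'
from station import env, read_camera
import cv2, numpy as np
s=env.state()
for k,v in s.items(): print(k,np.round(v,3))
for n in("scene","side"):
    c=read_camera(n); cv2.imwrite(f"pics/{n}0.png",c["pixels"][:,:,::-1]); np.savez(f"{n}0.npz",**c)
    print(n,np.round(c["K"],2).tolist(),np.round(c["cam_to_world"],3).tolist())
E
```

```text
pics
time 0.0
joint_pos [ 6.8926e+01  7.2430e+00 -2.3270e+00  8.0524e+01 -1.0000e-03  9.0000e+01]
qd [ 0.024  0.023  0.004 -0.026  0.022 -0.036]
joint_efforts [-0.0000e+00 -4.3591e+01  3.5293e+01  1.7000e-02 -0.0000e+00  0.0000e+00]
tool_pos [188.646 489.544 255.515]
eef_rot [-90.001   0.093  68.927]
wrist_force [ 0.116  0.37  -0.134]
wrist_torque [-0.007 -0.028 -0.006]
gripper_width 85.218
scene [[368.68, 0.0, 319.8], [0.0, 368.68, 199.27], [0.0, 0.0, 1.0]] [[-0.465, 0.567, -0.68, 1304.936], [0.885, 0.306, -0.35, 411.945], [0.01, -0.764, -0.645, 740.509], [0.0, 0.0, 0.0, 1.0]]
side [[497.18, 0.0, 312.84], [0.0, 497.18, 202.4], [0.0, 0.0, 1.0]] [[-0.923, -0.254, 0.288, 145.062], [-0.384, 0.575, -0.723, 1260.267], [0.019, -0.778, -0.628, 1167.184], [0.0, 0.0, 0.0, 1.0]]
```

View pics/scene0.png

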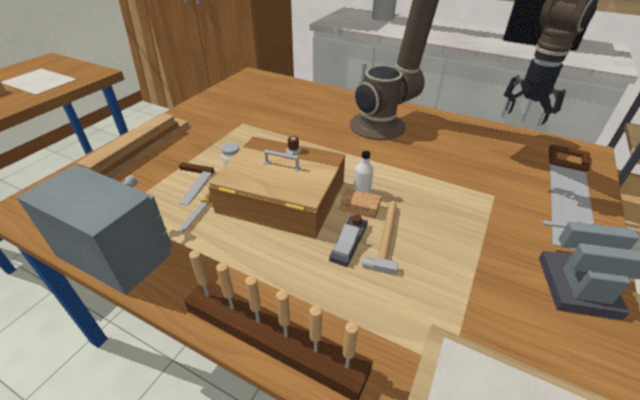

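View pics/side0.png

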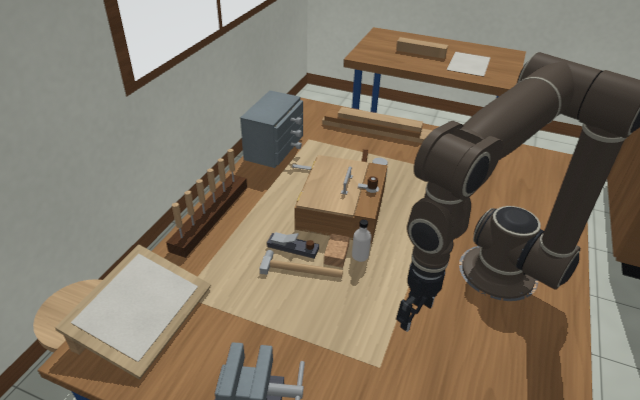

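```bash
python3 - <<'E'
import cv2
a=cv2.imread("pics/scene0.png")[110:260,160:410]; b=cv2.imread("pics/side0.png")[140:280,260:420]
cv2.imwrite("pics/sceneZ.png",cv2.resize(a,None,fx=3.2,fy=3.2,interpolation=cv2.INTER_CUBIC))
cv2.imwrite("pics/sideZ.png",cv2.resize(b,None,fx=4,fy=4,interpolation=cv2.INTER_CUBIC))
E
```

```text
(no output)
```

View pics/sceneZ.png

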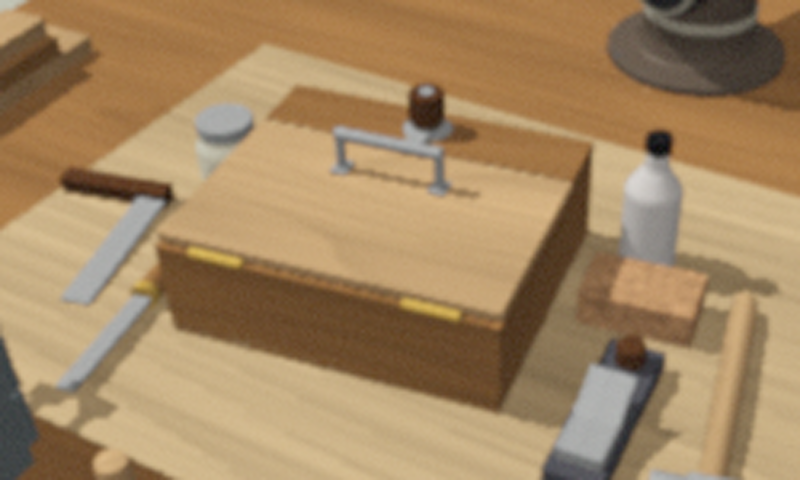

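View pics/sideZ.png

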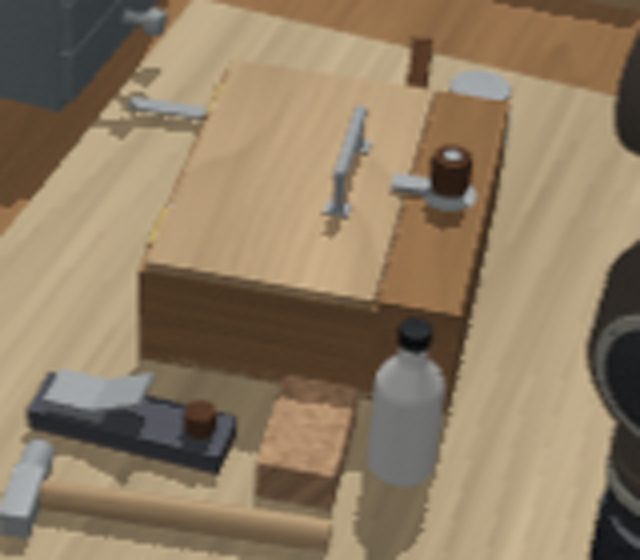

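```bash
cat > h.py <<'E'
import numpy as np
def cam(n): 
    d=np.load(n); return d["K"],d["cam_to_world"]
def ray(c,u,v):
    K,T=c; d=T[:3,:3]@np.linalg.inv(K)@[u,v,1]; return T[:3,3],d/np.linalg.norm(d)
def onz(c,u,v,z):
    o,d=ray(c,u,v); return o+d*(z-o[2])/d[2]
def tri(rs):
    A=sum(np.eye(3)-np.outer(d,d) for o,d in rs); b=sum((np.eye(3)-np.outer(d,d))@o for o,d in rs)
    p=np.linalg.solve(A,b); return p,[np.linalg.norm((np.eye(3)-np.outer(d,d))@(p-o)) for o,d in rs]
def rigid(loc,w):
    l=loc-loc.mean(0); m=w-w.mean(0); a=np.arctan2((l[:,0]*m[:,1]-l[:,1]*m[:,0]).sum(),(l*m).sum())
    R=np.array([[np.cos(a),-np.sin(a)],[np.sin(a),np.cos(a)]]); t=w.mean(0)-R@loc.mean(0)
    return np.degrees(a),t,w-(loc@R.T+t)
E
python3 - <<'E'
from h import *
sc=cam("scene0.npz"); sd=cam("side0.npz")
f=lambda p:(p[0]/3.2+160,p[1]/3.2+110); g=lambda p:(p[0]/4+260,p[1]/4+140)
loc=np.array([[140,-160],[140,160],[-140,160],[-140,-160]],float)
P=[onz(sc,*f(p),112)[:2] for p in [(160,240),(500,325),(590,147),(297,88)]]
Q=[onz(sd,*g(p),112)[:2] for p in [(228,65),(145,267),(463,313),(505,100)]]
for W in (P,Q,P+Q):
    a,t,r=rigid(loc if len(W)==4 else np.r_[loc,loc],np.array(W)); print(a,t); print(np.round(r,1).tolist())
# cap top centre, handle bar ends
pairs={"captop":((427,92),(453,156)),"barR":((335,132),(361,115)),"barL":((442,150),(342,178))}
for k,(p,q) in pairs.items(): print(k,tri([ray(sc,*f(p)),ray(sd,*g(q))]), onz(sc,*f(p),154 if k=="captop" else 153), onz(sd,*g(q),154 if k=="captop" else 153))
t0=onz(sd,*g((395,184)),118);print("tongue tip",t0)
E
```

```text
8.714897752560278 [578.37267537 -92.29917691]
[[-8.6, 4.6], [-2.9, -2.1], [7.6, -4.0], [3.9, 1.5]]
10.262435093057483 [565.89308389 -90.41493762]
[[-10.6, 3.5], [-4.9, -2.1], [9.5, -3.2], [6.0, 1.8]]
9.486697156738737 [572.13287963 -91.35705727]
[[-4.2, 1.5], [5.8, -4.5], [15.7, -2.7], [7.7, 2.0], [-15.0, 6.7], [-13.6, 0.3], [1.5, -4.5], [2.2, 1.2]]
captop (array([ 468.26868418, -112.80680584,  151.87853161]), [np.float64(0.47018774399998337), np.float64(0.4701877440000674)]) [ 470.69222659 -111.52592017  154.        ] [ 467.55326852 -109.15958954  154.        ]
barR (array([ 564.63781506, -152.05355644,  145.80224376]), [np.float64(3.4656720647125865), np.float64(3.465672064712653)]) [ 569.73968751 -149.86061826  153.        ] [ 561.11601519 -136.31882758  153.        ]
barL (array([546.75056915, -49.38235271, 149.56995568]), [np.float64(2.2295205046756856), np.float64(2.2295205046758166)]) [548.60444    -49.41879464 153.        ] [545.16370635 -41.42185371 153.        ]
tongue tip [513.38812742 -97.02214945 118.        ]
```

```bash
cat >> h.py <<'E'
def to(x,y,z,yaw):
    from station import env
    s=env.state(); p=np.array(s["tool_pos"]); e=np.array(s["eef_rot"]); a=np.radians(e[2])
    from scipy.spatial.transform import Rotation as R
    Rm=R.from_euler("xyz",e,degrees=True).as_matrix(); d=Rm.T@(np.array([x,y,z])-p)
    Rt=R.from_euler("xyz",[-90,0,yaw],degrees=True).as_matrix()
    print("t",s["time"],"pos",np.round(p,1),"rpy",np.round(e,2),"w",s["gripper_width"],"F",np.round(s["wrist_force"],1),"q",np.round(s["joint_pos"],0))
    print("SHIFT",np.round(d,1),"TURN",np.round(R.from_matrix(Rm.T@Rt).as_rotvec(),3), "yawturn(ay)",np.round(-np.radians(yaw-e[2]),3))
E
python3 -c "
from h import *
to(440,-105,300,-75)"
```

```text
t 0.1 pos [188.6 489.5 255.6] rpy [-90.     0.09  68.93] w 85.22054950352344 F [ 0.1  0.5 -0.4] q [69.  7. -2. 81. -0. 90.]
SHIFT [-464.5  -43.7 -448.3] TURN [ 2.000e-03  2.512e+00 -1.000e-03] yawturn(ay) 2.512
```

```bash
python3 -m crank '[{"tx":-35,"ty":-44,"tz":-34,"ay":0.14,"gripper":1},{"tx":-70,"ty":-44,"tz":-67,"ay":0.28,"gripper":1},{"tx":-104,"ty":-44,"tz":-101,"ay":0.42,"gripper":1},{"tx":-139,"ty":-44,"tz":-134,"ay":0.56,"gripper":1},{"tx":-174,"ty":-44,"tz":-168,"ay":0.7,"gripper":1}]' ; python3 -c "
from h import *
to(440,-105,300,-75)"
```

```text
t 0.1 pos [188.6 489.5 255.6] rpy [-90.     0.09  68.93] w 85.22054950352344 F [ 0.1  0.5 -0.4] q [69.  7. -2. 81. -0. 90.]
SHIFT [-464.5  -43.7 -448.3] TURN [ 2.000e-03  2.512e+00 -1.000e-03] yawturn(ay) 2.512schema error: expected keys tx, ty, tz, ax, ay, az, gripper
```

All seven keys are needed in each row.

```bash
python3 -m crank '[{"tx":-35,"ty":-44,"tz":-34,"ax":0,"ay":0.14,"az":0,"gripper":1},{"tx":-70,"ty":-44,"tz":-67,"ax":0,"ay":0.28,"az":0,"gripper":1},{"tx":-104,"ty":-44,"tz":-101,"ax":0,"ay":0.42,"az":0,"gripper":1},{"tx":-139,"ty":-44,"tz":-134,"ax":0,"ay":0.56,"az":0,"gripper":1},{"tx":-174,"ty":-44,"tz":-168,"ax":0,"ay":0.7,"az":0,"gripper":1}]' ; python3 -c "
from h import *
to(440,-105,300,-75)"
```

```text
time: 0.6
tool_pos: [280.9, 270.4, 300.2]
eef_rot: [-90.0, -0.0, 28.5]
wrist_force: [2.0, 0.1, 0.2]
gripper_width: 85.4
t 0.6 pos [280.9 270.4 300.2] rpy [-9.001e+01 -1.000e-02  2.855e+01] w 85.40400249366905 F [2.  0.1 0.2] q [ 44.  -7. -11.  86.  -0. 105.]
SHIFT [-3.970e+01  2.000e-01 -4.058e+02] TURN [-0.     1.807  0.   ] yawturn(ay) 1.807
```

```bash
python3 -m crank '[{"tx":-5,"ty":0,"tz":-45,"ax":0,"ay":0.14,"az":0,"gripper":1},{"tx":-10,"ty":0,"tz":-90,"ax":0,"ay":0.28,"az":0,"gripper":1},{"tx":-15,"ty":0,"tz":-135,"ax":0,"ay":0.42,"az":0,"gripper":1},{"tx":-20,"ty":0,"tz":-180,"ax":0,"ay":0.56,"az":0,"gripper":1},{"tx":-25,"ty":0,"tz":-225,"ax":0,"ay":0.7,"az":0,"gripper":1}]' ; python3 -c "
from h import *
to(440,-105,300,-75)"
```

```text
time: 1.1
tool_pos: [367.4, 61.2, 300.2]
eef_rot: [-90.0, -0.0, -11.6]
wrist_force: [0.3, 0.2, -0.6]
gripper_width: 85.6
t 1.1 pos [367.4  61.2 300.2] rpy [-8.999e+01 -1.000e-02 -1.161e+01] w 85.58058752153256 F [ 0.3  0.2 -0.6] q [  9.  -9. -13.  86.   0. 111.]
SHIFT [ 104.5    0.2 -148.1] TURN [-0.     1.106  0.   ] yawturn(ay) 1.106
```

```bash
python3 -m crank '[{"tx":26,"ty":0,"tz":-37,"ax":0,"ay":0.14,"az":0,"gripper":1},{"tx":52,"ty":0,"tz":-74,"ax":0,"ay":0.28,"az":0,"gripper":1},{"tx":78,"ty":0,"tz":-111,"ax":0,"ay":0.42,"az":0,"gripper":1},{"tx":104,"ty":0,"tz":-148,"ax":0,"ay":0.56,"az":0,"gripper":1},{"tx":104,"ty":0,"tz":-148,"ax":0,"ay":0.7,"az":0,"gripper":1}]' >/dev/null;  python3 - <<'E'
from h import *
from station import env, read_camera
import cv2
s=env.state(); to(440,-105,300,-75)
c=read_camera("wrist"); np.savez("w1.npz",pos=s["tool_pos"],rot=s["eef_rot"],**c)
print(np.round(c["K"],1).tolist(),np.round(c["T_tool_cam"],3).tolist())
cv2.imwrite("pics/w1.png",c["pixels"][:,:,::-1])
E
```

```text
t 1.6 pos [ 441.7 -106.6  299. ] rpy [-9.009e+01  1.000e-02 -5.205e+01] w 85.19461433852035 F [0.7 0.1 0.1] q [-14.  -0.  -5.  85.  -0. 129.]
SHIFT [-2.3 -1.  -0.4] TURN [0.002 0.401 0.   ] yawturn(ay) 0.401
[[309.7, 0.0, 317.8], [0.0, 309.7, 200.2], [0.0, 0.0, 1.0]] [[1.0, -0.002, -0.0, 0.336], [-0.0, -0.268, 0.964, -117.843], [-0.002, -0.964, -0.268, 68.211], [0.0, 0.0, 0.0, 1.0]]
```

View pics/w1.png

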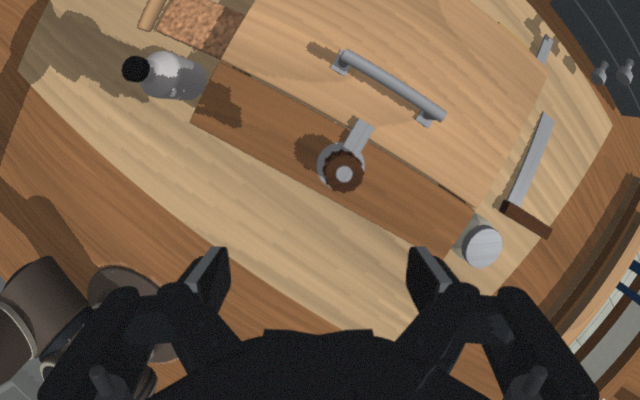

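```bash
python3 - <<'E'
import cv2
b=cv2.imread("pics/w1.png")[30:270,180:500]
cv2.imwrite("pics/w1Z.png",cv2.resize(b,None,fx=2.5,fy=2.5,interpolation=cv2.INTER_CUBIC))
E
```

```text
(no output)
```

View pics/w1Z.png

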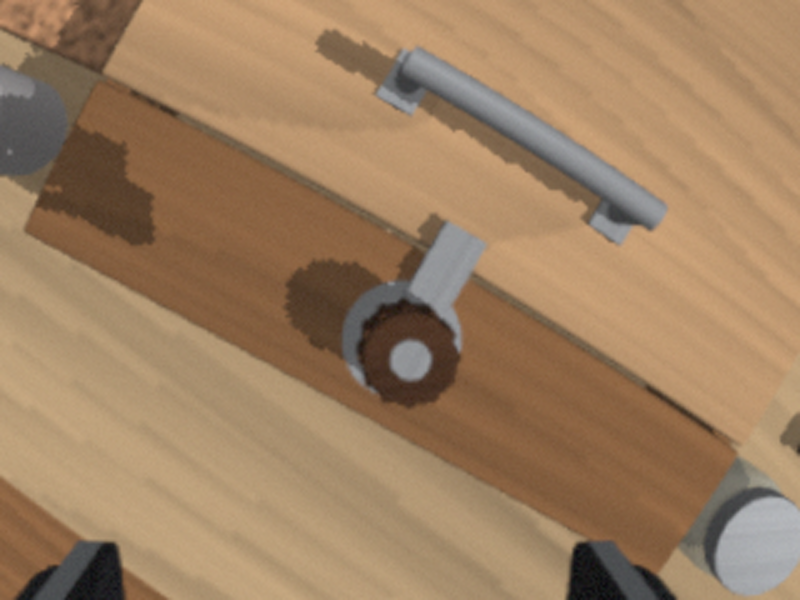

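```bash
cat >> h.py <<'E'
def wray(fn,u,v):
    from scipy.spatial.transform import Rotation as R
    d=np.load(fn); K=d["K"]; T=d["T_tool_cam"]; x=(u-K[0,2])/K[0,0]; y=(v-K[1,2])/K[1,1]; r=np.hypot(x,y)+1e-12
    v=np.array([np.sin(r)*x/r,np.sin(r)*y/r,np.cos(r)])
    Rm=R.from_euler("xyz",d["rot"],degrees=True).as_matrix()
    return Rm@T[:3,3]+d["pos"], Rm@(T[:3,:3]/np.linalg.norm(T[:3,:3],axis=0))@v
def wz(fn,u,v,z):
    o,d=wray(fn,u,v); return o+d*(z-o[2])/d[2]
E
python3 - <<'E'
from h import *
f=lambda p:(p[0]/2.5+180,p[1]/2.5+30)
W=np.array([wz("w1.npz",*f(p),112)[:2] for p in [(25,230),(100,83),(735,452),(660,570)]])
loc=np.array([[-140,160],[-70,160],[-70,-160],[-140,-160]],float)
a,t,r=rigid(loc,W); print(a,t,np.round(r,1).tolist())
A=np.radians(a);R=np.array([[np.cos(A),-np.sin(A)],[np.sin(A),np.cos(A)]])
print("cap pred",R@[-105,0]+t,"handle pred",R@[-15,0]+t)
c=wz("w1.npz",*f((411,361)),154);print("cap",c)
b1=wz("w1.npz",*f((415,62)),152);b2=wz("w1.npz",*f((658,213)),152);print("bar",b1,b2,(b1+b2)/2,np.degrees(np.arctan2((b1-b2)[1],(b1-b2)[0]))-90)
tp=wz("w1.npz",*f((464,234)),120);d=(tp-c)[:2];print("tongue",tp,np.hypot(*d),np.degrees(np.arctan2(d[1],d[0])))
E
```

```text
8.74015936162407 [575.10041029 -97.47403376] [[1.4, -1.0], [-0.8, -2.8], [-3.1, 2.3], [2.5, 1.5]]
cap pred [ 471.31970985 -113.42916505] handle pred [560.27459595 -99.75333823]
cap [ 470.28150099 -113.73970243  154.        ]
bar [552.3804825  -50.86082995 152.        ] [ 568.12562672 -150.09075292  152.        ] [ 560.25305461 -100.47579143  152.        ] 9.016147450118481
tongue [ 518.43163749 -105.03131787  120.        ] 48.93129475590449 10.251637933811349
```

```bash
python3 -c "
from h import *
to(470.5,-113.6,200,-80)"
```

```text
t 1.65 pos [ 440.8 -104.9  299.2] rpy [-9.008e+01  8.000e-02 -5.227e+01] w 85.41535056952317 F [0.7 0.4 0.1] q [-13.  -0.  -5.  85.  -0. 129.]
SHIFT [25.2 99.1 18.3] TURN [ 0.002  0.484 -0.001] yawturn(ay) 0.484
```

```bash
python3 -m crank '[{"tx":12,"ty":15,"tz":9,"ax":0,"ay":0.14,"az":0,"gripper":1},{"tx":25,"ty":45,"tz":18,"ax":0,"ay":0.28,"az":0,"gripper":1},{"tx":25,"ty":75,"tz":18,"ax":0,"ay":0.42,"az":0,"gripper":1},{"tx":25,"ty":99,"tz":18,"ax":0,"ay":0.484,"az":0,"gripper":1},{"tx":25,"ty":99,"tz":18,"ax":0,"ay":0.484,"az":0,"gripper":1}]' >/dev/null;  python3 - <<'E'
from h import *
from station import env, read_camera
import cv2
s=env.state(); to(470.5,-113.6,149,-80)
c=read_camera("wrist"); np.savez("w2.npz",pos=s["tool_pos"],rot=s["eef_rot"],**c)
cv2.imwrite("pics/w2.png",c["pixels"][:,:,::-1])
E
```

```text
t 2.15 pos [ 468.  -109.7  198. ] rpy [-90.33   0.16 -78.96] w 85.27087881428322 F [ 0.1  0.2 -0.2] q [-13.   3. -14.  73.   0. 156.]
SHIFT [ 4.4 48.9  2. ] TURN [ 0.006  0.018 -0.003] yawturn(ay) 0.018
```

View pics/w2.png

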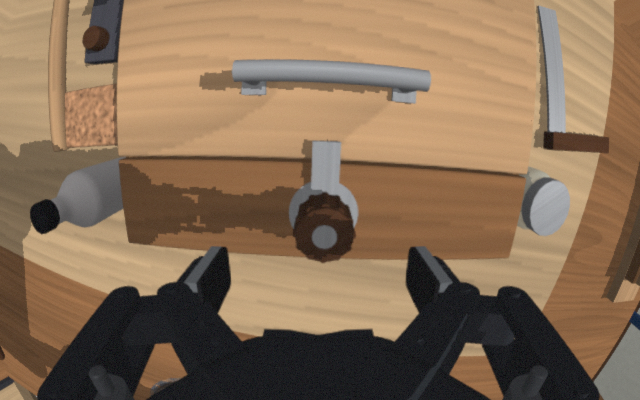

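```bash
python3 - <<'E'
from h import *
c=wz("w2.npz",324,237,154);print(c)
b1=wz("w2.npz",235,71,152);b2=wz("w2.npz",428,80,152);print((b1+b2)/2,np.degrees(np.arctan2((b1-b2)[1],(b1-b2)[0]))-90)
to(c[0],c[1],149,-80)
E
```

```text
[ 470.17807631 -112.67500621  154.        ]
[559.6244295 -99.7161279 152.       ] 8.88012633419217
t 2.2 pos [ 468.8 -110.   200.1] rpy [-9.018e+01  9.000e-02 -7.889e+01] w 85.53069161800676 F [-0.7  0.1 -0.4] q [-13.   3. -14.  73.   0. 156.]
SHIFT [ 2.9 51.1  1. ] TURN [ 0.003  0.019 -0.001] yawturn(ay) 0.019
```

```bash
python3 -m crank '[{"tx":3,"ty":15,"tz":1,"ax":0,"ay":0.02,"az":0,"gripper":1},{"tx":3,"ty":30,"tz":1,"ax":0,"ay":0.02,"az":0,"gripper":1},{"tx":3,"ty":40,"tz":1,"ax":0,"ay":0.02,"az":0,"gripper":1},{"tx":3,"ty":50,"tz":1,"ax":0,"ay":0.02,"az":0,"gripper":1},{"tx":3,"ty":50,"tz":1,"ax":0,"ay":0.02,"az":0,"gripper":1}]' 
python3 -m crank '[{"tx":0,"ty":0,"tz":0,"ax":0,"ay":0,"az":0,"gripper":0.3},{"tx":0,"ty":0,"tz":0,"ax":0,"ay":0,"az":0,"gripper":0.3},{"tx":0,"ty":0,"tz":0,"ax":0,"ay":0,"az":0,"gripper":0.3},{"tx":0,"ty":0,"tz":0,"ax":0,"ay":0,"az":0,"gripper":0.3},{"tx":0,"ty":0,"tz":0,"ax":0,"ay":0,"az":0,"gripper":0.3}]' 40
```

```text
time: 2.7
tool_pos: [471.2, -113.3, 150.8]
eef_rot: [-90.1, 0.0, -80.2]
wrist_force: [-0.4, 0.1, -0.2]
gripper_width: 85.2
time: 3.2
tool_pos: [471.7, -112.7, 152.1]
eef_rot: [-89.9, 0.1, -80.2]
wrist_force: [-1.2, 3.8, 4.8]
gripper_width: 33.0
```

```bash
python3 - <<'E'
from h import *
from station import env, read_camera
import cv2
s=env.state(); to(470,-113,149,9)
c=read_camera("wrist"); np.savez("w3.npz",pos=s["tool_pos"],rot=s["eef_rot"],**c)
cv2.imwrite("pics/w3.png",c["pixels"][:,:,::-1])
E
```

```text
t 3.2 pos [ 471.7 -112.7  152.1] rpy [-89.92   0.12 -80.24] w 32.95063912438122 F [-1.2  3.8  4.8] q [-14.   4. -19.  67.   0. 157.]
SHIFT [ 0.1  3.1 -1.8] TURN [-3.000e-03 -1.558e+00 -1.000e-03] yawturn(ay) -1.558
```

View pics/w3.png

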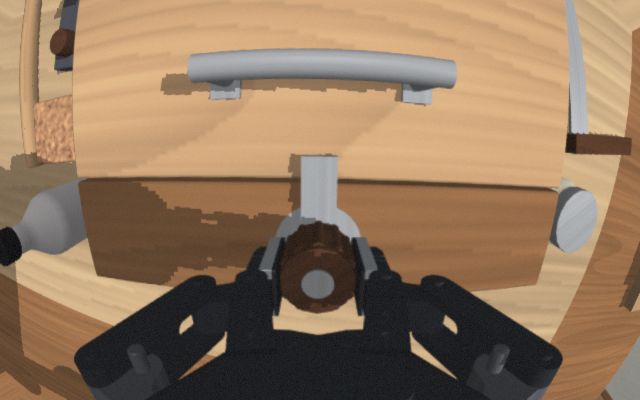

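The cap (top at about 318,283) is between both pads and the tongue (319,180) still points back. Next I turn it counter-clockwise.

```bash
python3 -m crank '[{"tx":0,"ty":0,"tz":0,"ax":0,"ay":-0.1,"az":0,"gripper":0.3},{"tx":0,"ty":0,"tz":0,"ax":0,"ay":-0.2,"az":0,"gripper":0.3},{"tx":0,"ty":0,"tz":0,"ax":0,"ay":-0.3,"az":0,"gripper":0.3},{"tx":0,"ty":0,"tz":0,"ax":0,"ay":-0.4,"az":0,"gripper":0.3},{"tx":0,"ty":0,"tz":0,"ax":0,"ay":-0.5,"az":0,"gripper":0.3}]'
python3 -m crank '[{"tx":0,"ty":0,"tz":0,"ax":0,"ay":-0.1,"az":0,"gripper":0.3},{"tx":0,"ty":0,"tz":0,"ax":0,"ay":-0.2,"az":0,"gripper":0.3},{"tx":0,"ty":0,"tz":0,"ax":0,"ay":-0.3,"az":0,"gripper":0.3},{"tx":0,"ty":0,"tz":0,"ax":0,"ay":-0.4,"az":0,"gripper":0.3},{"tx":0,"ty":0,"tz":0,"ax":0,"ay":-0.5,"az":0,"gripper":0.3}]'
```

```text
time: 3.75
tool_pos: [471.4, -112.0, 152.2]
eef_rot: [-89.8, 0.1, -51.3]
wrist_force: [-2.8, 7.9, 6.0]
gripper_width: 32.6
time: 4.25
tool_pos: [470.8, -111.5, 152.1]
eef_rot: [-89.8, 0.1, -22.7]
wrist_force: [-5.8, 9.8, 8.6]
gripper_width: 32.5
```

```bash
python3 -m crank '[{"tx":0,"ty":0,"tz":0,"ax":0,"ay":-0.1,"az":0,"gripper":0.3},{"tx":0,"ty":0,"tz":0,"ax":0,"ay":-0.2,"az":0,"gripper":0.3},{"tx":0,"ty":0,"tz":0,"ax":0,"ay":-0.3,"az":0,"gripper":0.3},{"tx":0,"ty":0,"tz":0,"ax":0,"ay":-0.4,"az":0,"gripper":0.3},{"tx":0,"ty":0,"tz":0,"ax":0,"ay":-0.5,"az":0,"gripper":0.3}]'
python3 -m crank '[{"tx":0,"ty":0,"tz":0,"ax":0,"ay":-0.05,"az":0,"gripper":0.3},{"tx":0,"ty":0,"tz":0,"ax":0,"ay":-0.05,"az":0,"gripper":0.3}]'
python3 - <<'E'
from h import *
from station import env, read_camera
import cv2
s=env.state(); to(470,-113,149,9)
c=read_camera("wrist"); np.savez("w4.npz",pos=s["tool_pos"],rot=s["eef_rot"],**c)
cv2.imwrite("pics/w4.png",c["pixels"][:,:,::-1])
E
```

```text
time: 4.75
tool_pos: [470.1, -111.4, 152.1]
eef_rot: [-89.7, 0.1, 6.0]
wrist_force: [-8.0, 10.0, 10.6]
gripper_width: 32.9
time: 4.95
tool_pos: [470.0, -111.4, 152.1]
eef_rot: [-89.7, 0.1, 8.7]
wrist_force: [-8.2, 10.0, 10.1]
gripper_width: 32.4
t 4.95 pos [ 470.  -111.4  152.1] rpy [-8.971e+01  7.000e-02  8.670e+00] w 32.42126479624546 F [-8.2 10.  10.1] q [-13.   4. -19.  67.   0.  68.]
SHIFT [-0.3  3.1 -1.6] TURN [-0.005 -0.006 -0.001] yawturn(ay) -0.006
```

View pics/w4.png

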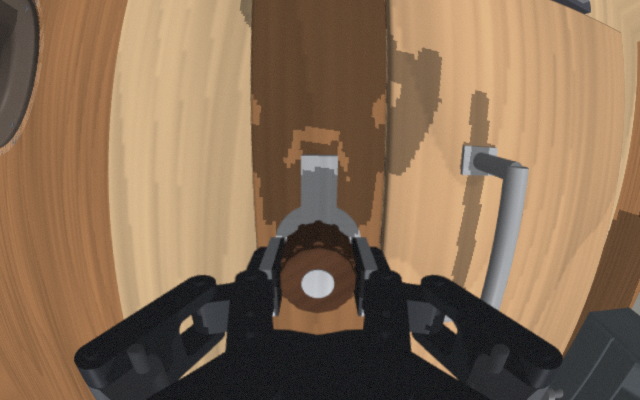

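The tongue (318,175) now lies along the dark ledge, about 1.55 rad by the wrist turn. I'll release the cap and rise.

```bash
python3 -m crank '[{"tx":0,"ty":0,"tz":0,"ax":0,"ay":0,"az":0,"gripper":0.75},{"tx":0,"ty":0,"tz":0,"ax":0,"ay":0,"az":0,"gripper":0.75},{"tx":0,"ty":0,"tz":0,"ax":0,"ay":0,"az":0,"gripper":0.75},{"tx":0,"ty":-20,"tz":0,"ax":0,"ay":0,"az":0,"gripper":0.75},{"tx":0,"ty":-60,"tz":0,"ax":0,"ay":0,"az":0,"gripper":0.75}]'
python3 -c "
from h import *
to(560,-100,215,9)"
```

```text
time: 5.5
tool_pos: [470.1, -113.4, 209.1]
eef_rot: [-89.9, 0.3, 8.5]
wrist_force: [-0.1, -0.9, 0.6]
gripper_width: 64.1
t 5.5 pos [ 470.1 -113.4  209.1] rpy [-89.88   0.31   8.52] w 64.1404875026098 F [-0.1 -0.9  0.6] q [-14.   3. -13.  75.  -0.  68.]
SHIFT [90.9 -6.4 -0.1] TURN [-0.002 -0.008 -0.005] yawturn(ay) -0.008
```

```bash
python3 -m crank '[{"tx":20,"ty":-6,"tz":0,"ax":0,"ay":0,"az":0,"gripper":0.75},{"tx":45,"ty":-6,"tz":0,"ax":0,"ay":0,"az":0,"gripper":0.75},{"tx":70,"ty":-6,"tz":0,"ax":0,"ay":0,"az":0,"gripper":0.75},{"tx":91,"ty":-6,"tz":0,"ax":0,"ay":0,"az":0,"gripper":0.75},{"tx":91,"ty":-6,"tz":0,"ax":0,"ay":0,"az":0,"gripper":0.75}]'
python3 - <<'E'
from h import *
from station import env, read_camera
import cv2
s=env.state(); to(560,-100,156,9)
c=read_camera("wrist"); np.savez("w5.npz",pos=s["tool_pos"],rot=s["eef_rot"],**c)
cv2.imwrite("pics/w5.png",c["pixels"][:,:,::-1])
c=read_camera("side");cv2.imwrite("pics/side5.png",cv2.resize(c["pixels"][100:260,260:460,::-1],None,fx=3.5,fy=3.5,interpolation=cv2.INTER_CUBIC))
E
```

```text
time: 6.0
tool_pos: [563.7, -99.9, 216.4]
eef_rot: [-90.0, -0.0, 8.6]
wrist_force: [-0.3, 1.1, -0.1]
gripper_width: 64.3
t 6.0 pos [563.7 -99.9 216.4] rpy [-90.    -0.     8.58] w 64.27958313917617 F [-0.3  1.1 -0.1] q [-10.  12.  -1.  77.   0.  71.]
SHIFT [-3.6 60.4  0.5] TURN [-0.    -0.007  0.   ] yawturn(ay) -0.007
```

View pics/w5.png

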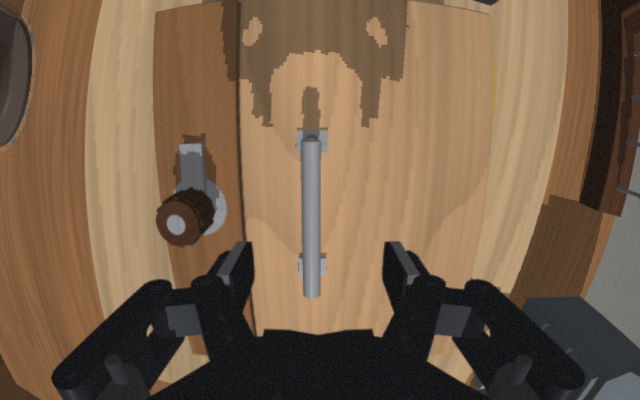

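View pics/side5.png

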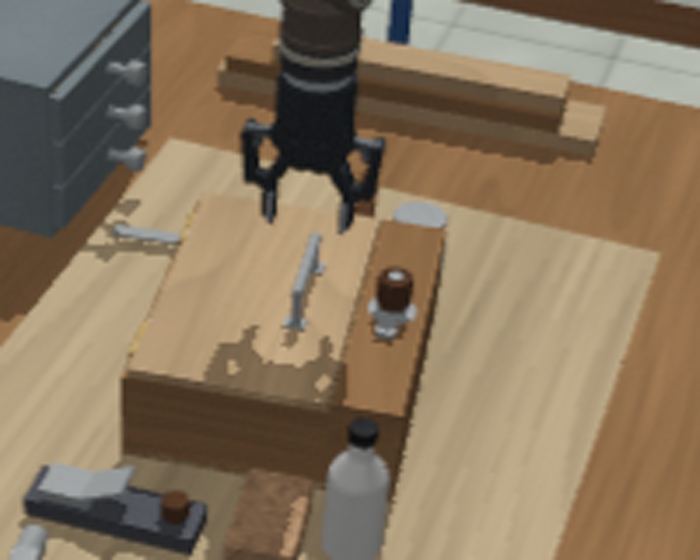

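```bash
python3 - <<'E'
from h import *
b1=wz("w5.npz",311.5,142,152);b2=wz("w5.npz",312,294,152);m=(b1+b2)/2;print(b1,b2,m,np.degrees(np.arctan2((b1-b2)[1],(b1-b2)[0]))-90)
to(m[0],m[1],156,9)
E
```

```text
[552.77454169 -48.46439978 152.        ] [ 567.6183722  -149.99450569  152.        ] [560.19645694 -99.22945273 152.        ] 8.317786145221007
t 6.1 pos [ 561.5 -100.1  216.7] rpy [-8.999e+01  7.000e-02  8.550e+00] w 64.13649119685057 F [-0.6 -0.3 -0.1] q [-10.  12.  -1.  77.  -0.  71.]
SHIFT [-1.  60.7  1.1] TURN [-0.    -0.008 -0.001] yawturn(ay) -0.008
```

```bash
python3 -m crank '[{"tx":-2,"ty":15,"tz":1,"ax":0,"ay":0,"az":0,"gripper":0.75},{"tx":-2,"ty":30,"tz":1,"ax":0,"ay":0,"az":0,"gripper":0.75},{"tx":-2,"ty":45,"tz":1,"ax":0,"ay":0,"az":0,"gripper":0.75},{"tx":-2,"ty":60,"tz":1,"ax":0,"ay":0,"az":0,"gripper":0.75},{"tx":-2,"ty":60,"tz":1,"ax":0,"ay":0,"az":0,"gripper":0.75}]'
python3 -m crank '[{"tx":0,"ty":0,"tz":0,"ax":0,"ay":0,"az":0,"gripper":0.0},{"tx":0,"ty":0,"tz":0,"ax":0,"ay":0,"az":0,"gripper":0.0},{"tx":0,"ty":0,"tz":0,"ax":0,"ay":0,"az":0,"gripper":0.0},{"tx":0,"ty":0,"tz":0,"ax":0,"ay":0,"az":0,"gripper":0.0},{"tx":0,"ty":0,"tz":0,"ax":0,"ay":0,"az":0,"gripper":0.0}]' 60
python3 -m crank '[{"tx":0,"ty":0,"tz":0,"ax":0,"ay":0,"az":0,"gripper":0.0}]'
python3 - <<'E'
from h import *
from station import env, read_camera
import cv2
s=env.state(); to(560,-100,156,9)
c=read_camera("wrist"); cv2.imwrite("pics/w6.png",c["pixels"][:,:,::-1])
E
```

```text
time: 6.6
tool_pos: [557.4, -99.4, 155.5]
eef_rot: [-89.9, 0.2, 8.5]
wrist_force: [-0.6, 0.1, 0.1]
gripper_width: 63.9
time: 7.1
tool_pos: [559.1, -99.6, 158.3]
eef_rot: [-90.0, 0.0, 8.5]
wrist_force: [-4.6, -0.5, 5.4]
gripper_width: 10.2
time: 7.2
tool_pos: [559.1, -99.5, 158.3]
eef_rot: [-90.0, -0.0, 8.5]
wrist_force: [-4.2, -0.4, 6.0]
gripper_width: 9.8
t 7.2 pos [559.1 -99.5 158.3] rpy [-90.04  -0.     8.53] w 9.75264320951408 F [-4.2 -0.4  6. ] q [-10.  13.  -8.  69.  -0.  71.]
SHIFT [ 0.8  2.3 -0.6] TURN [ 0.001 -0.008 -0.   ] yawturn(ay) -0.008
```

View pics/w6.png

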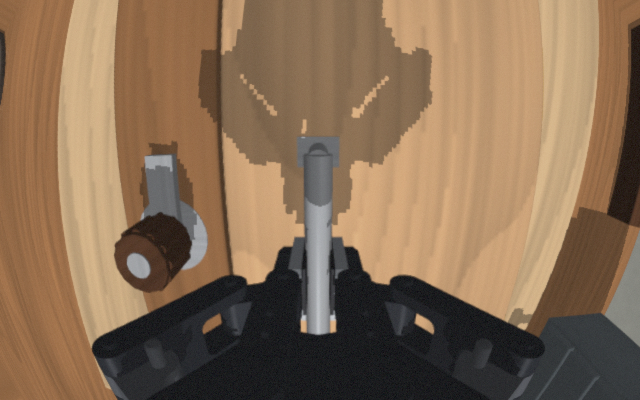

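The bar is gripped near its middle (pads around 318,270) and the tongue is clear. I'll raise it along the arc in 10-degree calls.

```bash
python3 -m crank '[{"tx":1.8,"ty":-4.9,"tz":0,"ax":0,"ay":0,"az":0,"gripper":0.0},{"tx":3.8,"ty":-9.8,"tz":0,"ax":0,"ay":0,"az":0,"gripper":0.0},{"tx":6,"ty":-14.6,"tz":0,"ax":0,"ay":0,"az":0,"gripper":0.0},{"tx":8.3,"ty":-19.4,"tz":0,"ax":0,"ay":0,"az":0,"gripper":0.0},{"tx":10.8,"ty":-24.1,"tz":0,"ax":0,"ay":0,"az":0,"gripper":0.0}]'
```

```text
time: 7.75
tool_pos: [568.7, -98.1, 180.8]
eef_rot: [-90.0, 0.3, 8.5]
wrist_force: [-6.5, -2.8, -4.5]
gripper_width: 10.4
```

```bash
python3 -m crank '[{"tx":2.7,"ty":-4.5,"tz":0,"ax":0,"ay":0,"az":0,"gripper":0.0},{"tx":5.5,"ty":-9,"tz":0,"ax":0,"ay":0,"az":0,"gripper":0.0},{"tx":8.5,"ty":-13.4,"tz":0,"ax":0,"ay":0,"az":0,"gripper":0.0},{"tx":11.6,"ty":-17.6,"tz":0,"ax":0,"ay":0,"az":0,"gripper":0.0},{"tx":14.9,"ty":-21.8,"tz":0,"ax":0,"ay":0,"az":0,"gripper":0.0}]'
```

```text
time: 8.25
tool_pos: [582.5, -96.0, 203.0]
eef_rot: [-90.0, 0.3, 8.5]
wrist_force: [-11.2, -3.9, 3.2]
gripper_width: 10.2
```

```bash
python3 - <<'E'
from station import read_camera
import cv2
c=read_camera("side");cv2.imwrite("pics/side7.png",cv2.resize(c["pixels"][100:260,260:460,::-1],None,fx=3.5,fy=3.5,interpolation=cv2.INTER_CUBIC))
E
```

```text
(no output)
```

View pics/side7.png

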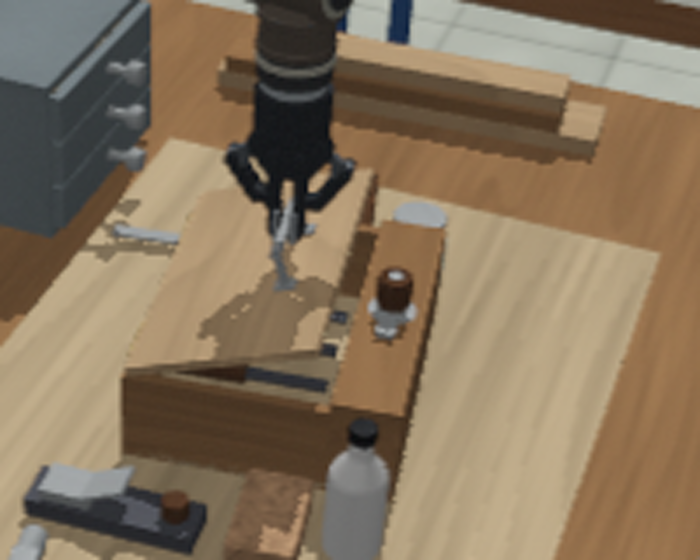

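The lid is up about 20 degrees (front edge from (372,175) to (325,350)) and the cap is undisturbed. Forces are small, so I continue.

```bash
python3 -m crank '[{"tx":3.4,"ty":-4.1,"tz":0,"ax":0,"ay":0,"az":0,"gripper":0.0},{"tx":6.9,"ty":-8,"tz":0,"ax":0,"ay":0,"az":0,"gripper":0.0},{"tx":10.6,"ty":-11.8,"tz":0,"ax":0,"ay":0,"az":0,"gripper":0.0},{"tx":14.4,"ty":-15.4,"tz":0,"ax":0,"ay":0,"az":0,"gripper":0.0},{"tx":18.4,"ty":-18.9,"tz":0,"ax":0,"ay":0,"az":0,"gripper":0.0}]'
```

```text
time: 8.8
tool_pos: [600.2, -93.4, 223.3]
eef_rot: [-90.0, 0.3, 8.5]
wrist_force: [-14.9, -2.5, 9.2]
gripper_width: 9.9
```

```bash
python3 -m crank '[{"tx":4,"ty":-3.4,"tz":0,"ax":0,"ay":0,"az":0,"gripper":0.0},{"tx":8.2,"ty":-6.7,"tz":0,"ax":0,"ay":0,"az":0,"gripper":0.0},{"tx":12.5,"ty":-9.8,"tz":0,"ax":0,"ay":0,"az":0,"gripper":0.0},{"tx":16.9,"ty":-12.7,"tz":0,"ax":0,"ay":0,"az":0,"gripper":0.0},{"tx":21.5,"ty":-15.4,"tz":0,"ax":0,"ay":0,"az":0,"gripper":0.0}]'; python3 - <<'E'
from h import *
from station import read_camera
import cv2
to(645,-86,248,8.7)
c=read_camera("side");cv2.imwrite("pics/side8.png",cv2.resize(c["pixels"][100:260,260:460,::-1],None,fx=3.5,fy=3.5,interpolation=cv2.INTER_CUBIC))
E
```

```text
time: 9.3
tool_pos: [621.8, -90.1, 240.5]
eef_rot: [-90.1, 0.2, 8.5]
wrist_force: [-17.0, -2.9, 14.9]
gripper_width: 9.8
t 9.3 pos [621.8 -90.1 240.5] rpy [-90.07   0.15   8.5 ] w 9.812829189792065 F [-17.   -2.9  14.9] q [-8. 19. 10. 82. -0. 73.]
SHIFT [23.5 -7.6  0.6] TURN [ 0.001 -0.003 -0.003] yawturn(ay) -0.003
```

View pics/side8.png

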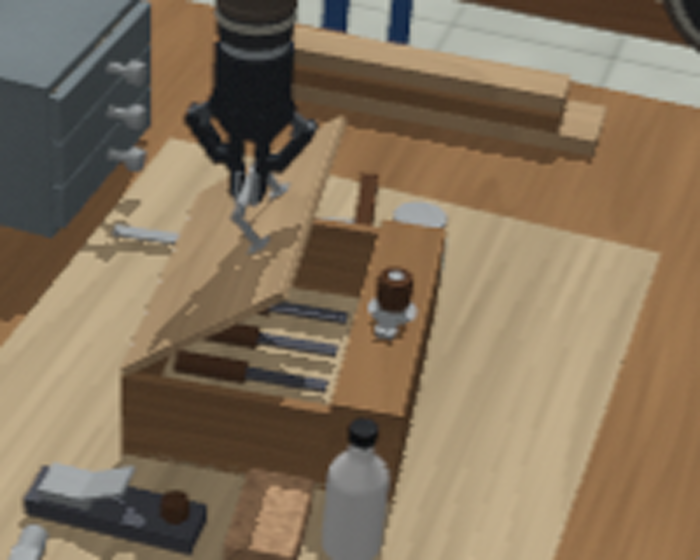

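The lid is at about 40 degrees. The right knuckle (312,125) nears the lid's front edge (340,120), so I'll tilt the tool back slightly with the lid over the last 10 degrees and take out the small radial strain.

```bash
python3 -m crank '[{"tx":4.5,"ty":-3.2,"tz":0,"ax":0,"ay":0,"az":0.05,"gripper":0.0},{"tx":9.2,"ty":-6.2,"tz":0,"ax":0,"ay":0,"az":0.10,"gripper":0.0},{"tx":14,"ty":-8.8,"tz":0,"ax":0,"ay":0,"az":0.15,"gripper":0.0},{"tx":19,"ty":-11.3,"tz":0,"ax":0,"ay":0,"az":0.2,"gripper":0.0},{"tx":24,"ty":-13.5,"tz":0,"ax":0,"ay":0,"az":0.2,"gripper":0.0}]'; python3 -m crank '[{"tx":0,"ty":0,"tz":0,"ax":0,"ay":0,"az":0,"gripper":0.0},{"tx":0,"ty":0,"tz":0,"ax":0,"ay":0,"az":0,"gripper":0.0}]'; python3 - <<'E'
from h import *
from station import read_camera,env
import cv2
s=env.state();print(s["qd"])
to(645,-86,248,8.7)
for n in("side","wrist","scene"):
    c=read_camera(n); np.savez(n+"9.npz",pos=s["tool_pos"],rot=s["eef_rot"],**c); cv2.imwrite(f"pics/{n}9.png",c["pixels"][:,:,::-1])
a=cv2.imread("pics/side9.png")[80:260,260:460]; b=cv2.imread("pics/scene9.png")[50:250,180:380]
cv2.imwrite("pics/side9Z.png",cv2.resize(a,None,fx=3.2,fy=3.2,interpolation=cv2.INTER_CUBIC))
cv2.imwrite("pics/scene9Z.png",cv2.resize(b,None,fx=3,fy=3,interpolation=cv2.INTER_CUBIC))
E
```

```text
time: 9.85
tool_pos: [648.4, -86.1, 251.7]
eef_rot: [-90.0, 11.6, 8.6]
wrist_force: [-5.9, -2.9, 3.5]
gripper_width: 10.1
time: 10.05
tool_pos: [648.2, -86.2, 251.6]
eef_rot: [-90.0, 11.5, 8.5]
wrist_force: [-3.9, -2.2, 2.6]
gripper_width: 9.7
[-0.11620497 -0.64257439 -1.1353868  -0.54693778  0.05421087 -0.00221531]
t 10.05 pos [648.2 -86.2 251.6] rpy [-90.03  11.45   8.54] w 9.742339257416205 F [-3.9 -2.2  2.6] q [ -6.  32.  30. 100.  -3.  75.]
SHIFT [-2.4  4.1  0.7] TURN [ 0.    -0.003 -0.2  ] yawturn(ay) -0.003
```

View pics/side9Z.png

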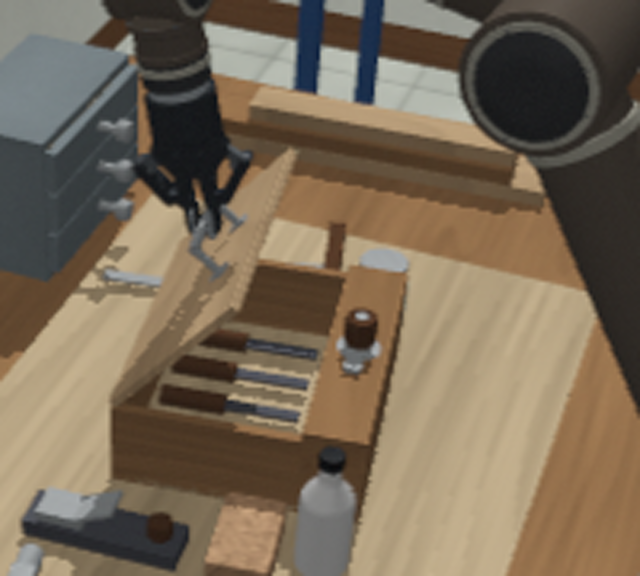

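View pics/scene9Z.png

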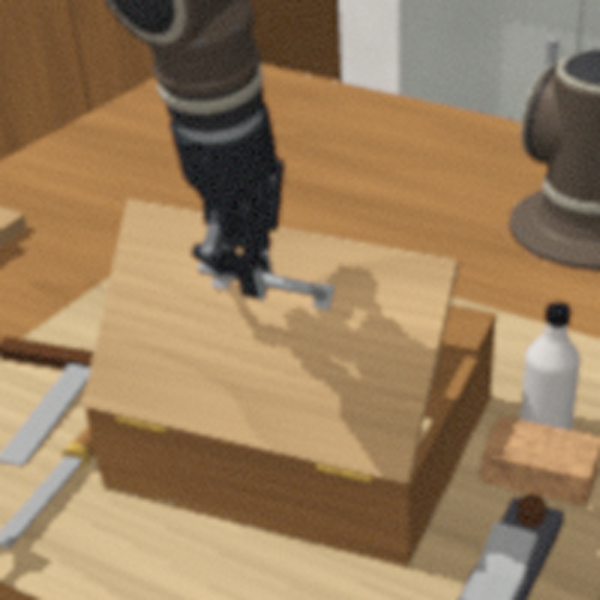

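View pics/wrist9.png

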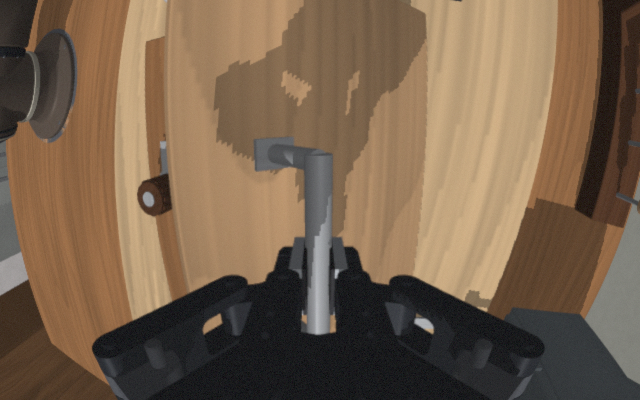

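```bash
python3 - <<'E'
from h import *
from station import env
sc=cam("scene9.npz"); sd=cam("side9.npz")
f=lambda p:(p[0]/3+180,p[1]/3+50); g=lambda p:(p[0]/3.2+260,p[1]/3.2+80)
a=np.radians(8.7); ex=np.array([np.cos(a),np.sin(a)]); org=np.array([560.1,-99.8])+15*ex
print("org",org)
for nm,p,q in(("far",(127,200),(295,150)),("near",(457,260),(237,308))):
    P,e=tri([ray(sc,*f(p)),ray(sd,*g(q))]); cx=(P[:2]-org)@ex; dz=P[2]-100; dx=128-cx
    print(nm,P,e,"chest x",cx,"angle",np.degrees(np.arctan2(dz,dx))-np.degrees(np.arctan2(12,198)),"r",np.hypot(dx,dz))
s=env.state();print(s["time"],np.round(s["tool_pos"],2),np.round(s["wrist_force"],1),s["gripper_width"],np.round(s["qd"],2))
E
```

```text
org [574.9274083 -97.5310877]
far [ 602.47595767 -258.37484735  250.12213509] [np.float64(1.5423626323782642), np.float64(1.5423626323782351)] chest x 2.902213627345559 angle 46.7270990243681 r 195.4126700051653
near [553.6111415   58.83188282 251.9238517 ] [np.float64(0.3775803245585639), np.float64(0.3775803245587162)] chest x 2.580591753648455 angle 46.99069169872546 r 197.00478339114727
10.2 [647.88 -86.2  251.43] [-4.  -2.   3.4] 9.807840738969249 [-0.12 -0.16 -0.44 -0.16 -0.   -0.01]
```

The tool pose puts the lid at 50.0 degrees and camera triangulation puts it at 47. I'll nudge by about 1 degree to centre it between them, then let it settle.

```bash
python3 -m crank '[{"tx":1.5,"ty":0,"tz":0,"ax":0,"ay":0,"az":0,"gripper":0.0},{"tx":3,"ty":0,"tz":0,"ax":0,"ay":0,"az":0,"gripper":0.0},{"tx":3,"ty":0,"tz":0,"ax":0,"ay":0,"az":0,"gripper":0.0},{"tx":3,"ty":0,"tz":0,"ax":0,"ay":0,"az":0,"gripper":0.0},{"tx":3,"ty":0,"tz":0,"ax":0,"ay":0,"az":0,"gripper":0.0}]'; python3 -m crank '[{"tx":0,"ty":0,"tz":0,"ax":0,"ay":0,"az":0,"gripper":0.0},{"tx":0,"ty":0,"tz":0,"ax":0,"ay":0,"az":0,"gripper":0.0},{"tx":0,"ty":0,"tz":0,"ax":0,"ay":0,"az":0,"gripper":0.0},{"tx":0,"ty":0,"tz":0,"ax":0,"ay":0,"az":0,"gripper":0.0},{"tx":0,"ty":0,"tz":0,"ax":0,"ay":0,"az":0,"gripper":0.0}]'; python3 - <<'E'
from station import env,read_camera
import numpy as np,cv2
s=env.state();print(s["time"],np.round(s["tool_pos"],2),np.round(s["eef_rot"],2),np.round(s["wrist_force"],1),s["gripper_width"],np.round(s["qd"],2))
c=read_camera("side");np.savez("side10.npz",**c);a=c["pixels"][80:260,260:460,::-1];cv2.imwrite("pics/side10.png",cv2.resize(a,None,fx=3.2,fy=3.2,interpolation=cv2.INTER_CUBIC))
E
```

```text
time: 10.7
tool_pos: [649.8, -85.9, 252.1]
eef_rot: [-90.0, 11.5, 8.5]
wrist_force: [-7.9, -2.3, 8.9]
gripper_width: 9.7
time: 11.2
tool_pos: [649.8, -85.9, 252.1]
eef_rot: [-90.0, 11.5, 8.5]
wrist_force: [-7.8, -2.4, 10.0]
gripper_width: 9.6
11.2 [649.84 -85.89 252.11] [-90.04  11.47   8.52] [-7.8 -2.4 10. ] 9.608146381744845 [-0.02 -0.03 -0.04 -0.11 -0.01 -0.01]
```

View pics/side10.png

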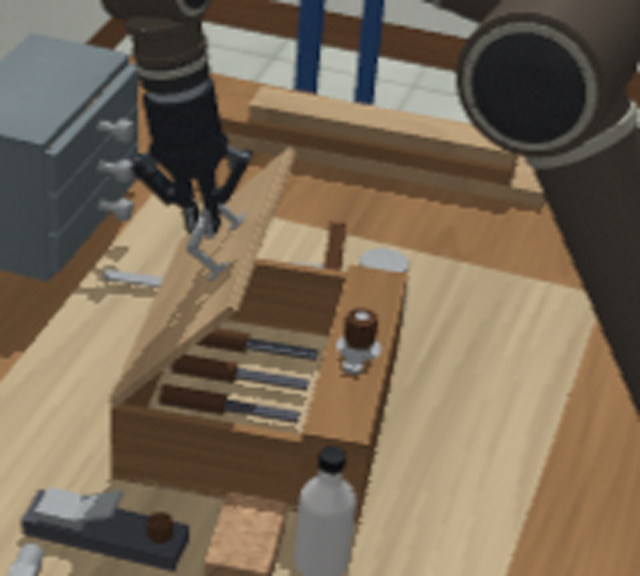

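The lid is steady with the bar gripped. The cap (360,325) has its tongue along the ledge, and the bystanders are where they were. I'm handing in.

```bash
python3 - <<'E'
from station import env,ticket
import numpy as np
print(ticket.job_done()); s=env.state(); print(s["time"],np.round(s["tool_pos"],2),np.round(s["wrist_force"],1),s["gripper_width"])
E
```

```text
the job is handed in; nothing more can be done
None
the job is handed in; nothing more can be done
```

I turned the cap about 89° counter-clockwise, gripped the bar handle and raised the lid to about 50°. I handed in at about 11.2 s with the gripper still holding it.

- **Tongue:** it lies along the ledge, at about 1.55 rad judged by the wrist turn and the pictures.
- **Lid angle:** the two checks disagreed. The tool pose gave 50.0° and corner triangulation across two cameras gave about 47°, both inside 44–56°. I nudged the lid up to centre it; the tool moved about 2 mm of the 3 mm I commanded, roughly 1° more. I did not triangulate it again afterwards.
- **Hold:** joint speeds were about 0.1°/s or less. The wrist force was about 13 N, with the fingers closed on the bar (9.6 mm measured, on a bar listed as 12 mm).
- **Bystanders:** those visible in the last side picture showed no movement. I checked them by eye only.

The hand-in gave no verdict, and the robot's state could not be read afterwards, so the final one-second hold is unconfirmed.

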